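# Line up the hex nuts by size

## Robot

A 6-joint arm with a two-finger parallel gripper is mounted at the origin on a cart in front of the work surface, level with it; the furniture and walls round the work are solid. World frame = base frame: x ahead of the robot, y to its left, z up, the work surface at z = 0. Lengths are in m, angles in rad, forces in N, time in s.
With the tool pointing down it reaches from about 0.25 to 0.8 m from the base axis. Payload 8.5 kg.
Tool frame: the origin (TCP) lies between the finger pads; the fingertips stand 14 mm ahead of it and the grasp point (between the pads) lies 5 mm behind it; z points along the fingers, y is the line along which they close (so a half turn about z gives the same grasp; the last joint's range is limited). The gripper opens to 85 mm and grips with 20 to 120 N. Pads are 22 mm wide; open, the fingers measure 114 mm over their backs; the gripper's body (76 mm by 85 mm) begins 54 mm behind the grasp point. The pads swing forward as they close: fully open they stand 13 mm farther back than shut.
Start: joints at [-1.307, 0.238, -0.013, 1.319, 0, 1.571], TCP at [0.137, -0.507, 0.245] pointing down, gripper open.
Joint ranges: [-2.66, 2.66], [-1.03, 1.9], [-1.14, 1.46], [-1.82, 2.27], [-1.45, 1.34], [-3.14, 3.14]. Speed limits (rad/s): [2.22, 2.22, 2.79, 3.14, 3.14, 3.14].

## Interface

Orientations are given as a 3x3 rotation matrix whose columns are the frame's x, y, z axes.
In Python, from rig import monitor, optics, job gives the robot as it stands.
- The arm moves only by the tool send_rows, never from a script. Its arguments are lists of equal length, an entry for each row: "linear": the shift along the tool's x, y, z as a fraction of full scale, a list of three; "delta_rot": the turn, a rotation vector about the tool's x, y, z as a fraction of full scale, a list of three; "gripper": the opening, from -1 (shut) to 1 (fully open). A call has exactly 8 rows; each row is the pose to reach, as a shift and turn from the pose commanded when the call began, along the tool's axes at that moment, turning the shorter way round; what a row does not reach only later rows make up. Full scale, the value 1, is 200 mm for a shift and 180 degrees for a turn. A row lasts 1/12 s, in which the tool goes at most 41.7 mm and 7.16 degrees, less where a joint would pass 70% of its speed; a pose out of reach is approached as far as the arm can. A call with a number of a shift or a turn outside -1 to 1 is refused whole. A call with a gripper value outside its range is refused whole. The fingers move at their own pace and stop on an object; "grip_force" is the grip in N (left out, the last holds). Time passes only in rows, so rows that repeat a pose let the fingers close, or fill a call up. It gives the time, the measured TCP pose, the force, the opening and the grip force at its end, in the units of the state.
- monitor.get_state(): the state, without advancing time (a new reading comes with each control period).
- optics.grab_frame(name): name is "scene" or "top" or "wrist"; returns (picture, depth): 480x640x3 uint8, red, green, blue; 480x640 float32, m along the optical axis (not along the pixel's ray), 0 where there is no reading.
- optics.camera_params(name): a dict with "vertical_fov" (degrees; the focal length in pixels is half the picture's height over the tangent of half this angle, whatever the lens; pixels are square), "cx", "cy" (the principal point, pixels), "world_to_cam" (4x4, takes a point from world to camera coordinates). Camera axes: x right, y up, looking along -z (the intrinsics and any distortion apply to the point x, -y, -z); pixel columns grow to the right and rows downward; lengths in m; the calibration is good to about 2 mm. A picture is of the moment at which its call begins: read the wrist's pose just before it. camera_params takes no time and is no camera call; for the wrist camera it gives the pose at the moment of the call.
- job.hand_in(): hands the job in; it is judged then, once.
The state is a dict: "clock": time; "q": joint angles; "joint_vel": joint speeds; "joint_efforts": joint torques, N m; "tool_pos": TCP position; "orientation": TCP orientation; "ft_force": force on the tool from outside, world axes, zero at the start; "torque": the same for the moment, N m; "width": finger opening in m; "grip_force": force on a finger pad.
Only numpy, scipy, OpenCV 4.12 (cv2) and the standard library are available. Lean on these libraries where they do the work, as an engineer would, in place of code of your own. Each camera call takes 0.05 s, during which the arm holds its last target. There are 200 camera calls.

## Task

Sort the four steel hex nuts onto the black pads of the wooden board, one nut to a pad, in order of size: the smallest on the pad at the end where the tape measure stands, then larger and larger to the largest at the other end. Each nut shall lie flat and centred on its pad; leave the tape measure and the wooden block beside the board where they are.

Things in the scene. Friction and masses are not known exactly. Their poses are not given: they have to be found in the camera images.
- nut_27_center (a point): The smallest of four loose plain steel hexagon nuts: 27 mm across the flats (31 mm across the corners), 15 mm high, lying flat on the bench at the start. The point is the nut's centre, half-way up (7.5 mm above its underside), z up; its x axis is square to one pair of flats, the other two pairs are turned by 60 and 120 degrees.
- nut_36_center (a point): The second smallest of four loose plain steel hexagon nuts: 36 mm across the flats (42 mm across the corners), 19 mm high, lying flat on the bench at the start. The point is the nut's centre, half-way up (9.5 mm above its underside), z up; its x axis is square to one pair of flats, the other two pairs are turned by 60 and 120 degrees.
- nut_46_center (a point): The second largest of four loose plain steel hexagon nuts: 46 mm across the flats (53 mm across the corners), 24 mm high, lying flat on the bench at the start. The point is the nut's centre, half-way up (12 mm above its underside), z up; its x axis is square to one pair of flats, the other two pairs are turned by 60 and 120 degrees.
- nut_55_center (a point): The largest of four loose plain steel hexagon nuts: 55 mm across the flats (64 mm across the corners), 29 mm high, lying flat on the bench at the start. The point is the nut's centre, half-way up (14.5 mm above its underside), z up; its x axis is square to one pair of flats, the other two pairs are turned by 60 and 120 degrees.
- pad_a: Flat round black rubber pad, 56 mm across and 2 mm thick, fixed on the flat wooden board (300 x 96 mm, 12 mm thick, fixed to the bench); the first pad, at one end of the row. Four pads stand in a straight row along the board, 70 mm apart centre to centre. Origin: centre of the pad's underside (pad top 2 mm above it, 14 mm above the bench); x axis along the row from pad a towards pad d, y across the board, z up.
- pad_b: Flat round black rubber pad, 56 mm across and 2 mm thick, fixed on the flat wooden board (300 x 96 mm, 12 mm thick, fixed to the bench); the second pad, next to pad a. Four pads stand in a straight row along the board, 70 mm apart centre to centre. Origin: centre of the pad's underside (pad top 2 mm above it, 14 mm above the bench); x axis along the row from pad a towards pad d, y across the board, z up.
- pad_c: Flat round black rubber pad, 56 mm across and 2 mm thick, fixed on the flat wooden board (300 x 96 mm, 12 mm thick, fixed to the bench); the third pad, next to pad d. Four pads stand in a straight row along the board, 70 mm apart centre to centre. Origin: centre of the pad's underside (pad top 2 mm above it, 14 mm above the bench); x axis along the row from pad a towards pad d, y across the board, z up.
- pad_d: Flat round black rubber pad, 56 mm across and 2 mm thick, fixed on the flat wooden board (300 x 96 mm, 12 mm thick, fixed to the bench); the fourth pad, at the other end of the row. Four pads stand in a straight row along the board, 70 mm apart centre to centre. Origin: centre of the pad's underside (pad top 2 mm above it, 14 mm above the bench); x axis along the row from pad a towards pad d, y across the board, z up.
- tape_measure: Green tape measure, 36 x 91 mm and 68 mm high, loose, standing on the bench beside one end of the board (beside pad a or beside pad d), its centre about 110 mm from the middle line of the row, on the right side of the board as the robot sees it. It shows which end is for the smallest nut. Origin: centre of its underside.
- wood_block: Wooden offcut, 90 x 60 mm and 18 mm high, loose, lying beside the other end of the board in the same way. A bystander. Origin: centre of its underside.
Things that resemble listed ones, but are neither listed nor needed, are in the scene too. Leave any green or turquoise look-alike of the part that bears nut_27_center alone.

How it is judged:
At the end, for the whole second after the job is handed in: Each nut lies flat at rest with its centre within 12 mm (horizontally) of the centre of its own pad and its height within 3 mm of lying flat on it; counted from the pad nearest the tape measure the nuts run 27, 36, 46, 55 mm across the flats (((horizontal distance between tape_measure and pad_a below 0.17 m and horizontal distance between nut_27_center and pad_a below 0.012 m and z of nut_27_center in the frame of pad_a between 0.0065 and 0.0125 m and horizontal distance between nut_36_center and pad_b below 0.012 m and z of nut_36_center in the frame of pad_b between 0.0085 and 0.0145 m and horizontal distance between nut_46_center and pad_c below 0.012 m and z of nut_46_center in the frame of pad_c between 0.011 and 0.017 m and horizontal distance between nut_55_center and pad_d below 0.012 m and z of nut_55_center in the frame of pad_d between 0.0135 and 0.0195 m) or (horizontal distance between tape_measure and pad_d below 0.17 m and horizontal distance between nut_55_center and pad_a below 0.012 m and z of nut_55_center in the frame of pad_a between 0.0135 and 0.0195 m and horizontal distance between nut_46_center and pad_b below 0.012 m and z of nut_46_center in the frame of pad_b between 0.011 and 0.017 m and horizontal distance between nut_36_center and pad_c below 0.012 m and z of nut_36_center in the frame of pad_c between 0.0085 and 0.0145 m and horizontal distance between nut_27_center and pad_d below 0.012 m and z of nut_27_center in the frame of pad_d between 0.0065 and 0.0125 m)) and linear speed of each of nut_27, nut_36, nut_46, nut_55 below 0.02 m/s); the robot touches nothing.
It fails at once if the tape measure is moved by more than 25 mm (distance of tape_measure from where it was at the start of the episode above 0.025 m).
It fails at once if the wooden block is moved by more than 25 mm (distance of wood_block from where it was at the start of the episode above 0.025 m).
It also fails if it takes over 93 s, if anything falls off the work surface, if the arm or the gripper's body presses on something with over 40 N, if the wrist force passes 120 N, or if a joint passes its speed limit or range.

## Working session

There is one attempt and no reset: what is moved stays moved. The work goes in short steps, Python scripts to look and compute and a tool call to move; the robot and the scene stay as the last step left them, time stands still between calls to the robot, and variables do not carry over. Pictures are saved under pics/ and viewed, at most 14 in all, crops included, and the job is handed in when it is done.

Besides the shell and the picture viewer there is one more tool, called after "Emit:" by a JSON object that holds its "op" and its "data", one argument or row to a line. send_rows: Moves the arm, as the interface text tells. Its arguments: {"type":"object","properties":{"linear":{"type":"array"},"delta_rot":{"type":"array"},"gripper":{"type":"array"},"grip_force":{"type":"number"}},"required":["linear","delta_rot","gripper"]}

```bash
mkdir -p pics; ls; python3 - <<'E'
from rig import monitor, optics, job
import cv2, numpy as np
s=monitor.get_state(); print(s)
for n in ("scene","top"):
    p,d=optics.grab_frame(n); cv2.imwrite(f"pics/{n}0.png",p[:,:,::-1]); np.savez(f"{n}0.npz",p=p,d=d)
    print(n,optics.camera_params(n), (d>0).mean())
print(optics.camera_params("wrist"))
E
```

```text
pics
{'clock': 0.0, 'q': array([-1.30699306e+00,  2.38787712e-01, -1.42738961e-02,  1.31921137e+00,
        3.92799728e-05,  1.57078734e+00]), 'joint_vel': array([-0.00114254, -0.00070406, -0.00164453, -0.00065146, -0.00050053,
        0.00077991]), 'joint_efforts': array([ 2.90375385e-03, -5.38788629e+01,  3.46433187e+01,  1.89442118e-02,
        3.72517943e-04,  5.60183537e-05]), 'tool_pos': array([ 0.13680002, -0.50643862,  0.24466634]), 'orientation': array([[ 9.65402917e-01,  2.60762512e-01, -3.47120559e-04],
       [ 2.60762740e-01, -9.65401850e-01,  1.43580464e-03],
       [ 3.92931952e-05, -1.47664610e-03, -9.99998909e-01]]), 'ft_force': array([-0.52389007, -0.19160164,  0.34542185]), 'torque': array([-0.04216012,  0.04832798, -0.03943457]), 'grip_force': 0.0, 'width': 0.08515733003898389}
scene {'vertical_fov': 57.69433806331664, 'cx': 332.4935983997284, 'cy': 231.44525578898566, 'world_to_cam': array([[-0.54394877, -0.83892176, -0.01816615,  0.16447201],
       [ 0.37536106, -0.26262872,  0.8888927 , -0.26408328],
       [-0.75048238,  0.47669323,  0.45775513, -0.45028573],
[... 194 characters left out ...]
.01214795, -0.99986253,  0.01128496, -0.15072723],
       [ 0.99873114,  0.01268427,  0.04873613, -0.4747491 ],
       [-0.04887257,  0.0106786 ,  0.99874794, -0.92881764],
       [ 0.        ,  0.        ,  0.        ,  1.        ]])} 0.9960514322916667
{'vertical_fov': 67.37308549169526, 'cx': 322.90208343256126, 'cy': 234.66155871360476, 'world_to_cam': array([[ 2.60009727e-01, -9.65605702e-01, -7.55272814e-04,
        -5.24274448e-01],
       [ 9.15154185e-01,  2.46673962e-01, -3.18817776e-01,
         4.08608356e-02],
       [ 3.08038568e-01,  8.22045318e-02,  9.47815729e-01,
        -3.79630600e-01],
       [ 0.00000000e+00,  0.00000000e+00,  0.00000000e+00,
         1.00000000e+00]])}
```

View pics/top0.png

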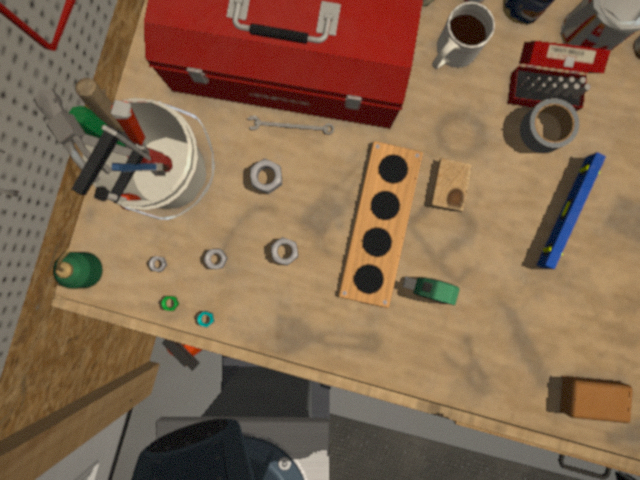

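View pics/scene0.png

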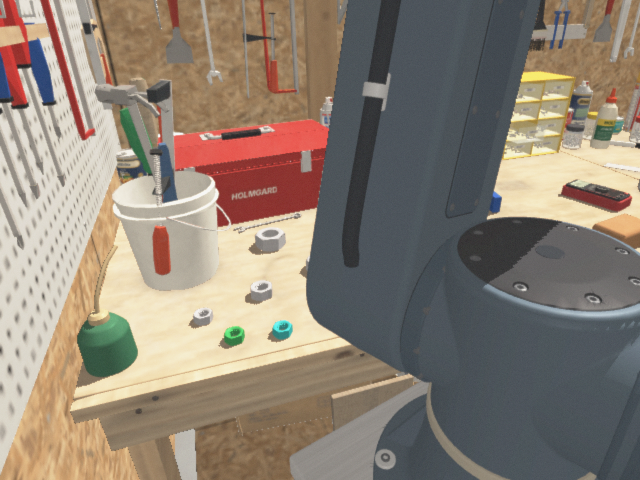

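The top view shows the 55 nut at (265,176), 46 at (284,251), 36 at (214,258) and 27 at (157,263). The green and turquoise look-alikes are at (169,303) and (205,318). The pads run from (393,169) to (368,278), with the tape at (435,290) beside the lower pad and the block at (452,185) beside the upper one. The scene view shows the same nuts at (203,316), (261,291) and (270,239); the arm hides the board.

```bash
cat > h.py <<'E'
import numpy as np, cv2
from rig import monitor, optics, job
def cam(n,P=None):
    P=P or optics.camera_params(n); f=240/np.tan(np.radians(P["vertical_fov"])/2)
    return f,P["cx"],P["cy"],np.linalg.inv(P["world_to_cam"])
def ray(C,u,v,z):
    f,cx,cy,M=C; d=M[:3,:3]@np.array([(u-cx)/f,-(v-cy)/f,-1]); o=M[:3,3]
    return o+d*(z-o[2])/d[2]
def cloud(C,d):
    f,cx,cy,M=C; v,u=np.mgrid[:480,:640]
    return np.stack([(u-cx)/f*d,-(v-cy)/f*d,-d],-1)@M[:3,:3].T+M[:3,3]
def hexyaw(pts,c):  # direction of a flat's normal (deg, mod 60) from filled contour area points
    r=pts-c; th=np.arctan2(r[:,1],r[:,0]); q=np.hypot(*r.T)
    a=np.angle(np.sum(q**6*np.exp(6j*th)))/6  # corner direction
    return (np.degrees(a)+30)%60
def go(x,y,z,yaw,s=None):
    """yaw (deg) = world direction of tool y, mod 180 -> nearest; prints linear & rot for send_rows"""
    s=s or monitor.get_state(); R=s["orientation"]; p=s["tool_pos"]
    cur=np.degrees(np.arctan2(R[1,1],R[0,1])); dy=(yaw-cur+90)%180-90
    lin=R.T@(np.array([x,y,z])-p)/.2
    Y=np.radians(cur+dy); t=np.array([np.cos(Y),np.sin(Y),0]); zz=np.array([0,0,-1.])
    T=np.stack([np.cross(t,zz),t,zz],1); rv=cv2.Rodrigues(R.T@T)[0].ravel()/np.pi
    print("lin",lin.round(3),"rot",rv.round(4),"cur yaw",round(cur,1),"dy",round(dy,1))
E
python3 - <<'E'
from h import *
D=np.load("top0.npz"); p,d=D["p"],D["d"]; C=cam("top"); W=cloud(C,d)
print("bench z",[W[v,u].round(4) for v,u in((300,300),(330,240),(140,230))])
for n,(u,v),h in(("27",(157,263),15),("36",(214,258),19),("46",(284,251),24),("55",(265,176),29)):
    hsv=cv2.cvtColor(p,cv2.COLOR_RGB2HSV)
    for name,m in (("z",(W[...,2]>h*.0005)),("sat",hsv[...,1]<50)):
        m=m.astype(np.uint8); r=26; k=np.zeros_like(m); k[v-r:v+r,u-r:u+r]=1; m*=k
        cs,_=cv2.findContours(m,cv2.RETR_EXTERNAL,2); c=max(cs,key=cv2.contourArea)
        f=cv2.drawContours(np.zeros_like(m),[c],-1,1,-1); vv,uu=np.nonzero(f)
        z=h/1000 if name=="z" else h/1000
        P=np.array([ray(C,a,b,z)[:2] for a,b in zip(uu,vv)]); g=P.mean(0)
        print(n,name,g.round(4),"yaw",hexyaw(P,g).round(1),"eqdiam af",round(np.sqrt(len(P)*(W[v,u,2]*0+ (ray(C,u+1,v,z)[1]-ray(C,u,v,z)[1])**2)/.866)*1000,1),"ztop",np.percentile(W[vv,uu,2],80).round(4))
g=cv2.cvtColor(p,cv2.COLOR_RGB2GRAY); m=(g<50).astype(np.uint8)
cs,_=cv2.findContours(m[:, :],cv2.RETR_EXTERNAL,2)
pads=[]
for c in cs:
    (x,y),(a,b),_=cv2.minAreaRect(c)
    if 330<x<420 and 140<y<300 and cv2.contourArea(c)>200:
        M=cv2.moments(c); q=ray(C,M["m10"]/M["m00"],M["m01"]/M["m00"],.014); pads.append(q[:2]); print("pad",q.round(4),np.array([a,b]).round(1), W[int(y),int(x)].round(4))
pads=np.array(pads); pads=pads[np.argsort(pads[:,0])]
print("spacing",np.linalg.norm(np.diff(pads,axis=0),axis=1)); v=pads[-1]-pads[0]; print("row dir deg",np.degrees(np.arctan2(v[1],v[0])))
print("tape",W[290,440].round(3),"block",W[185,452].round(3))
E
```

```text
bench z [array([ 0.3742, -0.1029,  0.0015]), array([3.174e-01, 7.600e-03, 3.000e-04]), array([0.6733, 0.0334, 0.001 ])]
27 z [0.4378 0.1592] yaw 53.7 eqdiam af 28.1 ztop 0.015
27 sat [0.4386 0.16  ] yaw 51.7 eqdiam af 27.4 ztop 0.015
36 z [0.4481 0.0529] yaw 4.8 eqdiam af 36.6 ztop 0.0191
36 sat [0.4491 0.0536] yaw 4.3 eqdiam af 36.8 ztop 0.0189
46 z [ 0.4636 -0.074 ] yaw 39.5 eqdiam af 46.1 ztop 0.0242
46 sat [ 0.4642 -0.0728] yaw 41.1 eqdiam af 45.3 ztop 0.0242
55 z [ 0.601  -0.0384] yaw 35.5 eqdiam af 55.9 ztop 0.0294
55 sat [ 0.6013 -0.0373] yaw 33.9 eqdiam af 55.4 ztop 0.0294
pad [ 0.4154 -0.2283  0.014 ] [26. 27.] [ 0.4148 -0.2263  0.0119]
pad [ 0.484  -0.2432  0.014 ] [26.5 26.4] [ 0.4851 -0.242   0.0162]
pad [ 0.5522 -0.2581  0.014 ] [26. 26.] [ 0.5523 -0.2584  0.0144]
pad [ 0.6207 -0.2723  0.014 ] [26.2 26.2] [ 0.6222 -0.2732  0.0122]
spacing [0.07016695 0.06987561 0.06994319]
row dir deg -12.11184927523983
tape [ 0.398 -0.349  0.065] block [ 0.591 -0.382  0.019]
```

Emit:
{"op": "send_rows", "data": {
  "linear": [
    [0.95,-0.55,0.1],
    [0.95,-0.55,0.1],
    [0.95,-0.55,0.1],
    [0.95,-0.55,0.1],
    [0.95,-0.55,0.1],
    [0.95,-0.55,0.1],
    [0.95,-0.55,0.1],
    [0.95,-0.55,0.1]
  ],
  "delta_rot": [
    [0,0,-0.28],
    [0,0,-0.28],
    [0,0,-0.28],
    [0,0,-0.28],
    [0,0,-0.28],
    [0,0,-0.28],
    [0,0,-0.28],
    [0,0,-0.28]
  ],
  "gripper": [1,1,1,1,1,1,1,1],
  "grip_force": 50
}}

```text
clock: 0.77
tool_pos: [0.2923, -0.35, 0.2251]
orientation: [[0.407, 0.914, -0.0], [0.914, -0.407, 0.001], [0.0, -0.001, -1.0]]
ft_force: [-1.0, 0.7, -0.6]
width: 0.0853
grip_force: 0.0
```

```bash
python3 - <<'E'
from h import *
s=monitor.get_state(); print(s["clock"],s["tool_pos"],s["q"].round(2)); go(.45,-.2,.2,95-70,s); go(.601,-.038,.12,95,s)
D=np.load("top0.npz"); W=cloud(cam("top"),D["d"])
m=(W[...,2]>.05)&(W[...,1]>-.1)&(W[...,0]>.3)&(W[...,0]<.72)
P=W[m]; 
for lo,hi in((.05,.1),(.1,.15),(.15,.25),(.25,.5)):
    q=P[(P[:,2]>lo)&(P[:,2]<hi)]
    if len(q): print(lo,hi,len(q),q.min(0).round(3),q.max(0).round(3))
E
```

```text
0.7667 [ 0.29229525 -0.35001862  0.22505494] [-0.88  0.13 -0.2   1.24  0.    1.11]
lin [1.006 0.415 0.125] rot [-1.000e-04 -2.000e-04 -2.722e-01] cur yaw -24.0 dy 49.0
lin [2.053 0.776 0.525] rot [-2.000e-04  0.000e+00  3.389e-01] cur yaw -24.0 dy -61.0
0.05 0.1 3439 [0.3   0.044 0.05 ] [0.718 0.396 0.1  ]
0.1 0.15 5736 [0.3   0.049 0.1  ] [0.72  0.376 0.15 ]
0.15 0.25 9277 [0.367 0.06  0.15 ] [0.72  0.359 0.25 ]
0.25 0.5 8508 [0.517 0.104 0.25 ] [0.72  0.306 0.35 ]
```

Emit:
{"op": "send_rows", "data": {
  "linear": [
    [1,0.41,0.2],
    [1,0.41,0.2],
    [1,0.41,0.2],
    [1,0.41,0.2],
    [1,0.41,0.2],
    [1,0.41,0.2],
    [1,0.41,0.2],
    [1,0.41,0.2]
  ],
  "delta_rot": [
    [0,0,-0.28],
    [0,0,-0.28],
    [0,0,-0.28],
    [0,0,-0.28],
    [0,0,-0.28],
    [0,0,-0.28],
    [0,0,-0.28],
    [0,0,-0.28]
  ],
  "gripper": [1,1,1,1,1,1,1,1]
}}

```text
clock: 1.43
tool_pos: [0.4494, -0.2026, 0.1847]
orientation: [[-0.44, 0.898, -0.001], [0.898, 0.44, 0.001], [0.001, -0.001, -1.0]]
ft_force: [-0.1, 0.2, 0.2]
width: 0.0856
grip_force: 0.0
```

```bash
python3 - <<'E'
from h import *
go(.53,-.12,.15,75);go(.601,-.038,.15,95)
E
```

```text
lin [0.193 0.544 0.173] rot [-1.000e-04 -4.000e-04 -2.717e-01] cur yaw 26.1 dy 48.9
lin [0.405 1.043 0.173] rot [-0.     -0.0004 -0.3828] cur yaw 26.1 dy 68.9
```

Emit:
{"op": "send_rows", "data": {
  "linear": [
    [0.4,1,0.35],
    [0.4,1,0.35],
    [0.4,1,0.35],
    [0.4,1,0.35],
    [0.4,1,0.35],
    [0.4,1,0.35],
    [0.4,1,0.35],
    [0.4,1,0.35]
  ],
  "delta_rot": [
    [0,0,-0.3],
    [0,0,-0.3],
    [0,0,-0.3],
    [0,0,-0.3],
    [0,0,-0.3],
    [0,0,-0.3],
    [0,0,-0.3],
    [0,0,-0.3]
  ],
  "gripper": [1,1,1,1,1,1,1,1]
}}

```text
clock: 2.1
tool_pos: [0.5943, -0.0436, 0.1142]
orientation: [[-0.984, 0.175, -0.002], [0.175, 0.984, 0.0], [0.002, -0.0, -1.0]]
ft_force: [-0.5, 0.5, -0.2]
width: 0.0858
grip_force: 0.0
```

```bash
python3 - <<'E'
from h import *
go(.601,-.038,.07,95);go(.601,-.038,.018,95)
E
```

```text
lin [-0.029  0.033  0.221] rot [ 0.     -0.0005 -0.0839] cur yaw 79.9 dy 15.1
lin [-0.029  0.034  0.481] rot [ 0.     -0.0005 -0.0839] cur yaw 79.9 dy 15.1
```

Emit:
{"op": "send_rows", "data": {
  "linear": [
    [-0.03,0.034,0.1],
    [-0.03,0.034,0.15],
    [-0.03,0.034,0.2],
    [-0.03,0.034,0.3],
    [-0.03,0.034,0.4],
    [-0.03,0.034,0.475],
    [-0.03,0.034,0.475],
    [-0.03,0.034,0.475]
  ],
  "delta_rot": [
    [0,0,-0.04],
    [0,0,-0.07],
    [0,0,-0.084],
    [0,0,-0.084],
    [0,0,-0.084],
    [0,0,-0.084],
    [0,0,-0.084],
    [0,0,-0.084]
  ],
  "gripper": [1,1,1,1,1,1,1,0.3]
}}

```text
clock: 2.77
tool_pos: [0.6005, -0.039, 0.0199]
orientation: [[-0.997, -0.082, -0.002], [-0.082, 0.997, 0.0], [0.002, 0.0, -1.0]]
ft_force: [-0.4, -0.9, 0.6]
width: 0.0751
grip_force: 0.0
```

Emit:
{"op": "send_rows", "data": {
  "linear": [
    [0,0,0],
    [0,0,0],
    [0,0,0],
    [0,0,0],
    [0,0,0],
    [0,0,0],
    [0,0,-0.1],
    [0,0,-0.2]
  ],
  "delta_rot": [
    [0,0,0],
    [0,0,0],
    [0,0,0],
    [0,0,0],
    [0,0,0],
    [0,0,0],
    [0,0,0],
    [0,0,0]
  ],
  "gripper": [0,0,0,0,0,0,0,0]
}}

```text
clock: 3.43
tool_pos: [0.6, -0.038, 0.06]
orientation: [[-0.996, -0.087, -0.003], [-0.087, 0.996, 0.0], [0.003, 0.0, -1.0]]
ft_force: [0.4, 1.0, -3.9]
width: 0.0539
grip_force: 55.0
```

```bash
python3 - <<'E'
from h import *
s=monitor.get_state();print(s["ft_force"])
go(.6207,-.2723,.1,78)
p,d=optics.grab_frame("wrist"); cv2.imwrite("pics/w1.png",p[:,:,::-1])
E
```

```text
[ 0.36644219  1.01212193 -3.86440407]
lin [-1.000e-03 -1.176e+00 -2.000e-01] rot [ 0.     -0.0009  0.0943] cur yaw 95.0 dy -17.0
```

View pics/w1.png

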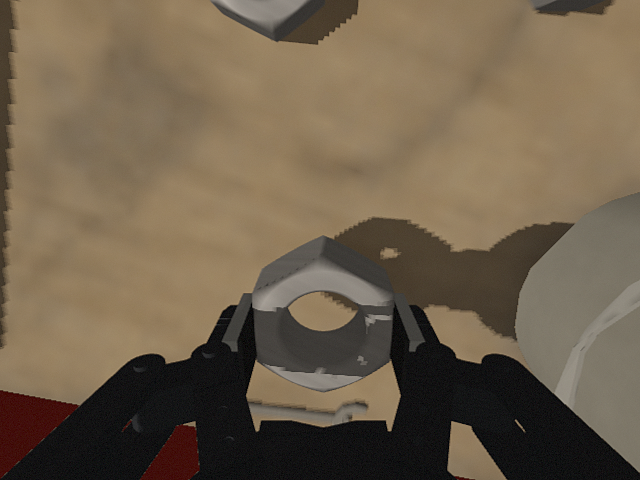

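The wrist view shows the 55 nut held across its flats between the fingers, centred at about (322,315). I'll carry it to the far pad next.

Emit:
{"op": "send_rows", "data": {
  "linear": [
    [0,-0.1,-0.2],
    [0,-1,-0.2],
    [0,-1,-0.2],
    [0,-1,-0.2],
    [0,-1,-0.2],
    [0,-1,-0.2],
    [0,-1,-0.2],
    [0,-1,-0.2]
  ],
  "delta_rot": [
    [0,0,0.094],
    [0,0,0.094],
    [0,0,0.094],
    [0,0,0.094],
    [0,0,0.094],
    [0,0,0.094],
    [0,0,0.094],
    [0,0,0.094]
  ],
  "gripper": [0,0,0,0,0,0,0,0]
}}

```text
clock: 4.15
tool_pos: [0.6182, -0.2383, 0.0995]
orientation: [[-0.978, 0.209, -0.001], [0.209, 0.978, 0.001], [0.001, 0.0, -1.0]]
ft_force: [-0.5, 0.8, -3.9]
width: 0.0539
grip_force: 56.2
```

```bash
python3 - <<'E'
from h import *
go(.6207,-.2723,.034,78)
E
```

```text
lin [-0.048 -0.164  0.327] rot [ 0.0001 -0.0003 -0.0002] cur yaw 78.0 dy 0.0
```

Emit:
{"op": "send_rows", "data": {
  "linear": [
    [-0.048,-0.164,0.1],
    [-0.048,-0.164,0.2],
    [-0.048,-0.164,0.28],
    [-0.048,-0.164,0.325],
    [-0.048,-0.164,0.33],
    [-0.048,-0.164,0.33],
    [-0.048,-0.164,0.33],
    [-0.048,-0.164,0.33]
  ],
  "delta_rot": [
    [0,0,0],
    [0,0,0],
    [0,0,0],
    [0,0,0],
    [0,0,0],
    [0,0,0],
    [0,0,0],
    [0,0,0]
  ],
  "gripper": [0,0,0,0,0,0,0.7,0.7]
}}

```text
clock: 4.82
tool_pos: [0.622, -0.2704, 0.0349]
orientation: [[-0.979, 0.205, 0.001], [0.205, 0.979, -0.0], [-0.001, 0.0, -1.0]]
ft_force: [-0.4, 0.4, 0.0]
width: 0.0725
grip_force: 0.0
```

Emit:
{"op": "send_rows", "data": {
  "linear": [
    [0,0,0],
    [0,0,0],
    [0,0,-0.1],
    [0,0,-0.3],
    [0,0,-0.4],
    [0,0,-0.45],
    [0,0,-0.45],
    [0,0,-0.45]
  ],
  "delta_rot": [
    [0,0,0],
    [0,0,0],
    [0,0,0],
    [0,0,0],
    [0,0,0],
    [0,0,0],
    [0,0,0],
    [0,0,0]
  ],
  "gripper": [0.7,0.7,0.7,0.7,0.7,0.7,0.7,0.7]
}}

```text
clock: 5.48
tool_pos: [0.6213, -0.2712, 0.1238]
orientation: [[-0.979, 0.206, -0.0], [0.206, 0.979, 0.0], [0.0, 0.0, -1.0]]
ft_force: [0.6, 0.1, -1.1]
width: 0.0723
grip_force: 0.0
```

```bash
python3 - <<'E'
from h import *
go(.464,-.0735,.1,100);go(.464,-.0735,.018,100)
p,d=optics.grab_frame("wrist"); cv2.imwrite("pics/w2.png",p[:,:,::-1])
E
```

```text
lin [0.973 0.806 0.119] rot [ 0.     -0.     -0.1216] cur yaw 78.1 dy 21.9
lin [0.973 0.805 0.529] rot [ 0.     -0.     -0.1216] cur yaw 78.1 dy 21.9
```

View pics/w2.png

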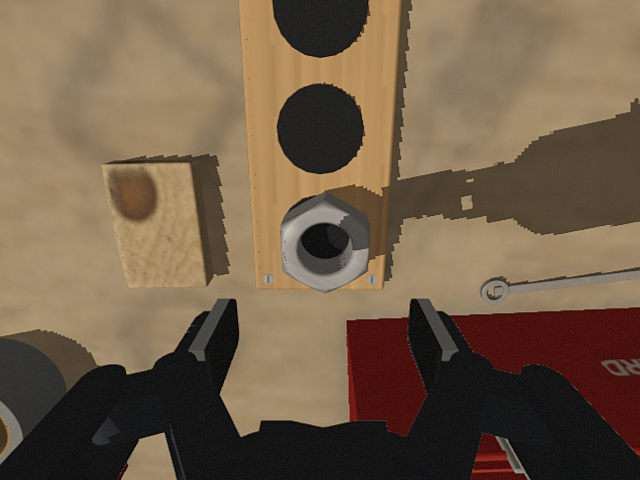

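The wrist view shows the 55 nut lying flat on the far pad at about (325,242), with a pad sliver showing at the upper left. I'll check the centring in a top view at the end, and go for the 46 nut now.

Emit:
{"op": "send_rows", "data": {
  "linear": [
    [0.97,0.805,0.1],
    [0.97,0.805,0.1],
    [0.97,0.805,0.1],
    [0.97,0.805,0.1],
    [0.97,0.805,0.1],
    [0.97,0.805,0.1],
    [0.97,0.805,0.1],
    [0.97,0.805,0.2]
  ],
  "delta_rot": [
    [0,0,-0.122],
    [0,0,-0.122],
    [0,0,-0.122],
    [0,0,-0.122],
    [0,0,-0.122],
    [0,0,-0.122],
    [0,0,-0.122],
    [0,0,-0.122]
  ],
  "gripper": [0.7,0.7,0.7,0.7,0.7,0.7,0.7,0.7]
}}

```text
clock: 6.2
tool_pos: [0.4634, -0.0721, 0.0851]
orientation: [[-0.984, -0.177, 0.001], [-0.177, 0.984, 0.0], [-0.001, -0.0, -1.0]]
ft_force: [0.9, -1.6, -1.0]
width: 0.0729
grip_force: 0.0
```

```bash
python3 - <<'E'
from h import *
go(.464,-.0735,.0185,100)
E
```

```text
lin [-0.001 -0.007  0.333] rot [-0.      0.0003  0.0012] cur yaw 100.2 dy -0.2
```

Emit:
{"op": "send_rows", "data": {
  "linear": [
    [0,-0.007,0.15],
    [0,-0.007,0.27],
    [0,-0.007,0.333],
    [0,-0.007,0.333],
    [0,-0.007,0.333],
    [0,-0.007,0.333],
    [0,-0.007,0.333],
    [0,-0.007,0.333]
  ],
  "delta_rot": [
    [0,0,0],
    [0,0,0],
    [0,0,0],
    [0,0,0],
    [0,0,0],
    [0,0,0],
    [0,0,0],
    [0,0,0]
  ],
  "gripper": [0.7,0.7,0.7,0.7,0.7,0,-0.3,-0.3]
}}

```text
clock: 6.87
tool_pos: [0.4656, -0.0752, 0.0187]
orientation: [[-0.985, -0.175, 0.002], [-0.175, 0.985, 0.0], [-0.002, -0.0, -1.0]]
ft_force: [0.1, -0.1, -0.6]
width: 0.0447
grip_force: 51.1
```

Emit:
{"op": "send_rows", "data": {
  "linear": [
    [0,0,0],
    [0,0,0],
    [0,0,0],
    [0,0,0],
    [0,0,-0.1],
    [0,0,-0.3],
    [0,0,-0.4],
    [0,0,-0.4]
  ],
  "delta_rot": [
    [0,0,0],
    [0,0,0],
    [0,0,0],
    [0,0,0],
    [0,0,0],
    [0,0,0],
    [0,0,0],
    [0,0,0]
  ],
  "gripper": [-0.3,-0.3,-0.3,-0.3,-0.3,-0.3,-0.3,-0.3]
}}

```text
clock: 7.53
tool_pos: [0.4676, -0.0757, 0.1021]
orientation: [[-0.985, -0.175, 0.007], [-0.175, 0.985, -0.001], [-0.007, -0.002, -1.0]]
ft_force: [0.4, 0.6, -2.1]
width: 0.0445
grip_force: 52.3
```

```bash
python3 - <<'E'
from h import *
go(.5522,-.2581,.1,78)
E
```

```text
lin [-0.257 -0.972  0.014] rot [-0.0003  0.0023  0.1226] cur yaw 100.1 dy -22.1
```

Emit:
{"op": "send_rows", "data": {
  "linear": [
    [-0.25,-0.97,0],
    [-0.25,-0.97,0],
    [-0.25,-0.97,0],
    [-0.25,-0.97,0],
    [-0.25,-0.97,0],
    [-0.25,-0.97,0],
    [-0.25,-0.97,0],
    [-0.25,-0.97,0]
  ],
  "delta_rot": [
    [0,0,0.123],
    [0,0,0.123],
    [0,0,0.123],
    [0,0,0.123],
    [0,0,0.123],
    [0,0,0.123],
    [0,0,0.123],
    [0,0,0.123]
  ],
  "gripper": [-0.3,-0.3,-0.3,-0.3,-0.3,-0.3,-0.3,-0.3]
}}

```text
clock: 8.2
tool_pos: [0.5472, -0.2571, 0.0966]
orientation: [[-0.978, 0.21, -0.002], [0.21, 0.978, 0.001], [0.002, 0.001, -1.0]]
ft_force: [-0.9, 0.1, -3.0]
width: 0.0448
grip_force: 52.4
```

```bash
python3 - <<'E'
from h import *
go(.5522,-.2581,.0335,78)
E
```

```text
lin [-0.026  0.     0.315] rot [ 0.0002 -0.0007 -0.0006] cur yaw 77.9 dy 0.1
```

Emit:
{"op": "send_rows", "data": {
  "linear": [
    [-0.02,0.002,0.1],
    [-0.025,0.002,0.2],
    [-0.025,0.002,0.27],
    [-0.025,0.002,0.31],
    [-0.025,0.002,0.315],
    [-0.025,0.002,0.315],
    [-0.025,0.002,0.315],
    [-0.025,0.002,0.315]
  ],
  "delta_rot": [
    [0,0,0],
    [0,0,0],
    [0,0,0],
    [0,0,0],
    [0,0,0],
    [0,0,0],
    [0,0,0],
    [0,0,0]
  ],
  "gripper": [-0.3,-0.3,-0.3,-0.3,-0.3,-0.3,0.5,0.5]
}}

```text
clock: 8.87
tool_pos: [0.5538, -0.2582, 0.036]
orientation: [[-0.978, 0.209, 0.002], [0.209, 0.978, -0.001], [-0.002, -0.0, -1.0]]
ft_force: [0.3, 0.6, -1.3]
width: 0.0638
grip_force: 0.0
```

Emit:
{"op": "send_rows", "data": {
  "linear": [
    [0,0,0],
    [0,0,0],
    [0,0,-0.1],
    [0,0,-0.3],
    [0,0,-0.4],
    [0,0,-0.4],
    [0,0,-0.4],
    [0,0,-0.4]
  ],
  "delta_rot": [
    [0,0,0],
    [0,0,0],
    [0,0,0],
    [0,0,0],
    [0,0,0],
    [0,0,0],
    [0,0,0],
    [0,0,0]
  ],
  "gripper": [0.5,0.5,0.5,0.5,0.5,0.5,0.5,0.5]
}}

```text
clock: 9.53
tool_pos: [0.5528, -0.258, 0.1143]
orientation: [[-0.978, 0.209, -0.0], [0.209, 0.978, 0.0], [0.0, 0.0, -1.0]]
ft_force: [-0.2, -0.7, -0.1]
width: 0.0641
grip_force: 0.0
```

```bash
python3 - <<'E'
from h import *
go(.4486,.0533,.1,64.5)
E
```

```text
lin [0.835 1.413 0.072] rot [ 0.     -0.0001  0.0746] cur yaw 77.9 dy -13.4
```

Emit:
{"op": "send_rows", "data": {
  "linear": [
    [0.83,1,0],
    [0.83,1,0],
    [0.83,1,0],
    [0.83,1,0],
    [0.83,1,0],
    [0.83,1,0],
    [0.83,1,0],
    [0.83,1,0]
  ],
  "delta_rot": [
    [0,0,0.075],
    [0,0,0.075],
    [0,0,0.075],
    [0,0,0.075],
    [0,0,0.075],
    [0,0,0.075],
    [0,0,0.075],
    [0,0,0.075]
  ],
  "gripper": [0.5,0.5,0.5,0.5,0.5,0.5,0.5,0.5]
}}

```text
clock: 10.2
tool_pos: [0.4301, -0.0257, 0.1138]
orientation: [[-0.904, 0.428, -0.003], [0.428, 0.904, 0.001], [0.003, -0.001, -1.0]]
ft_force: [0.2, -0.3, -0.3]
width: 0.0644
grip_force: 0.0
```

```bash
python3 - <<'E'
from h import *
go(.4486,.0533,.018,64.5)
E
```

```text
lin [0.085 0.397 0.479] rot [-0.0002 -0.0009  0.0007] cur yaw 64.6 dy -0.1
```

Emit:
{"op": "send_rows", "data": {
  "linear": [
    [0.095,0.4,0.1],
    [0.095,0.4,0.1],
    [0.095,0.4,0.15],
    [0.095,0.4,0.25],
    [0.095,0.4,0.35],
    [0.095,0.4,0.45],
    [0.095,0.4,0.475],
    [0.095,0.4,0.475]
  ],
  "delta_rot": [
    [0,0,0],
    [0,0,0],
    [0,0,0],
    [0,0,0],
    [0,0,0],
    [0,0,0],
    [0,0,0],
    [0,0,0]
  ],
  "gripper": [0.5,0.5,0.5,0.5,0.5,0.5,0.5,0.5]
}}

```text
clock: 10.87
tool_pos: [0.449, 0.0517, 0.018]
orientation: [[-0.902, 0.432, -0.004], [0.432, 0.902, -0.0], [0.003, -0.002, -1.0]]
ft_force: [-0.5, 0.0, -0.3]
width: 0.0638
grip_force: 0.0
```

```bash
python3 - <<'E'
from h import *
go(.4486,.0533,.018,64.5)
E
```

```text
lin [0.005 0.006 0.   ] rot [-0.0007 -0.001  -0.0006] cur yaw 64.4 dy 0.1
```

Emit:
{"op": "send_rows", "data": {
  "linear": [
    [0.003,0.006,0],
    [0.003,0.006,0],
    [0.003,0.006,0],
    [0.003,0.006,0],
    [0.003,0.006,0],
    [0.003,0.006,0],
    [0.003,0.006,0],
    [0.003,0.006,0]
  ],
  "delta_rot": [
    [0,0,0],
    [0,0,0],
    [0,0,0],
    [0,0,0],
    [0,0,0],
    [0,0,0],
    [0,0,0],
    [0,0,0]
  ],
  "gripper": [0,-0.4,-0.4,-0.4,-0.4,-0.4,-0.4,-0.4]
}}

```text
clock: 11.53
tool_pos: [0.4508, 0.0538, 0.0208]
orientation: [[-0.902, 0.432, 0.002], [0.432, 0.902, -0.0], [-0.002, 0.001, -1.0]]
ft_force: [0.1, -1.9, 6.3]
width: 0.0346
grip_force: 50.6
```

Emit:
{"op": "send_rows", "data": {
  "linear": [
    [0,0,0],
    [0,0,-0.1],
    [0,0,-0.3],
    [0,0,-0.4],
    [0,0,-0.4],
    [0,0,-0.4],
    [0,0,-0.4],
    [0,0,-0.4]
  ],
  "delta_rot": [
    [0,0,0],
    [0,0,0],
    [0,0,0],
    [0,0,0],
    [0,0,0],
    [0,0,0],
    [0,0,0],
    [0,0,0]
  ],
  "gripper": [-0.4,-0.4,-0.4,-0.4,-0.4,-0.4,-0.4,-0.4]
}}

```text
clock: 12.2
tool_pos: [0.4491, 0.0538, 0.0988]
orientation: [[-0.902, 0.432, -0.002], [0.432, 0.902, -0.0], [0.001, -0.001, -1.0]]
ft_force: [-0.4, 0.0, -1.4]
width: 0.0344
grip_force: 50.5
```

```bash
python3 - <<'E'
from h import *
go(.484,-.2432,.1,78)
E
```

```text
lin [-0.798 -1.264 -0.006] rot [-0.0002 -0.0005 -0.0754] cur yaw 64.4 dy 13.6
```

Emit:
{"op": "send_rows", "data": {
  "linear": [
    [-0.6,-0.95,0],
    [-0.6,-0.95,0],
    [-0.6,-0.95,0],
    [-0.6,-0.95,0],
    [-0.6,-0.95,0],
    [-0.6,-0.95,0],
    [-0.6,-0.95,0],
    [-0.6,-0.95,0]
  ],
  "delta_rot": [
    [0,0,-0.075],
    [0,0,-0.075],
    [0,0,-0.075],
    [0,0,-0.075],
    [0,0,-0.075],
    [0,0,-0.075],
    [0,0,-0.075],
    [0,0,-0.075]
  ],
  "gripper": [-0.4,-0.4,-0.4,-0.4,-0.4,-0.4,-0.4,-0.4]
}}

```text
clock: 12.87
tool_pos: [0.4753, -0.1705, 0.0983]
orientation: [[-0.977, 0.212, -0.002], [0.212, 0.977, 0.001], [0.002, 0.001, -1.0]]
ft_force: [-0.9, 0.2, -1.0]
width: 0.0345
grip_force: 50.5
```

```bash
python3 - <<'E'
from h import *
go(.484,-.2432,.06,78)
E
```

```text
lin [-0.12  -0.346  0.191] rot [ 0.0002 -0.0008 -0.0014] cur yaw 77.8 dy 0.2
```

Emit:
{"op": "send_rows", "data": {
  "linear": [
    [-0.115,-0.346,0],
    [-0.115,-0.346,0.05],
    [-0.115,-0.346,0.1],
    [-0.115,-0.346,0.19],
    [-0.115,-0.346,0.19],
    [-0.115,-0.346,0.19],
    [-0.115,-0.346,0.19],
    [-0.115,-0.346,0.19]
  ],
  "delta_rot": [
    [0,0,0],
    [0,0,0],
    [0,0,0],
    [0,0,0],
    [0,0,0],
    [0,0,0],
    [0,0,0],
    [0,0,0]
  ],
  "gripper": [-0.4,-0.4,-0.4,-0.4,-0.4,-0.4,-0.4,-0.4]
}}

```text
clock: 13.53
tool_pos: [0.4846, -0.2411, 0.0624]
orientation: [[-0.978, 0.208, 0.001], [0.208, 0.978, -0.0], [-0.001, -0.0, -1.0]]
ft_force: [-0.5, -0.2, -1.5]
width: 0.0345
grip_force: 50.7
```

```bash
python3 - <<'E'
from h import *
go(.484,-.2432,.035,78)
E
```

```text
lin [ 0.001 -0.011  0.137] rot [-0.      0.0002  0.    ] cur yaw 78.0 dy -0.0
```

Emit:
{"op": "send_rows", "data": {
  "linear": [
    [0,-0.011,0.05],
    [0,-0.011,0.1],
    [0,-0.011,0.135],
    [0,-0.011,0.135],
    [0,-0.011,0.135],
    [0,-0.011,0.135],
    [0,-0.011,0.135],
    [0,-0.011,0.135]
  ],
  "delta_rot": [
    [0,0,0],
    [0,0,0],
    [0,0,0],
    [0,0,0],
    [0,0,0],
    [0,0,0],
    [0,0,0],
    [0,0,0]
  ],
  "gripper": [-0.4,-0.4,-0.4,-0.4,-0.4,0.2,0.2,0.2]
}}

```text
clock: 14.2
tool_pos: [0.4837, -0.244, 0.0346]
orientation: [[-0.978, 0.209, -0.0], [0.209, 0.978, 0.0], [0.0, 0.0, -1.0]]
ft_force: [-0.7, -0.0, 0.3]
width: 0.0512
grip_force: 0.0
```

Emit:
{"op": "send_rows", "data": {
  "linear": [
    [0,0,0],
    [0,0,-0.1],
    [0,0,-0.3],
    [0,0,-0.4],
    [0,0,-0.4],
    [0,0,-0.4],
    [0,0,-0.4],
    [0,0,-0.4]
  ],
  "delta_rot": [
    [0,0,0],
    [0,0,0],
    [0,0,0],
    [0,0,0],
    [0,0,0],
    [0,0,0],
    [0,0,0],
    [0,0,0]
  ],
  "gripper": [0.2,0.2,0.2,0.2,0.2,0.2,0.2,0.2]
}}

```text
clock: 14.87
tool_pos: [0.483, -0.2436, 0.1137]
orientation: [[-0.978, 0.209, -0.002], [0.209, 0.978, 0.001], [0.002, 0.001, -1.0]]
ft_force: [0.2, 0.4, -0.7]
width: 0.051
grip_force: 0.0
```

```bash
python3 - <<'E'
from h import *
go(.438,.1595,.1,52.5)
E
```

```text
lin [0.641 1.924 0.07 ] rot [ 0.     -0.0006  0.1413] cur yaw 77.9 dy -25.4
```

Emit:
{"op": "send_rows", "data": {
  "linear": [
    [0.34,1,0.07],
    [0.34,1,0.07],
    [0.34,1,0.07],
    [0.34,1,0.07],
    [0.34,1,0.07],
    [0.34,1,0.07],
    [0.34,1,0.07],
    [0.34,1,0.07]
  ],
  "delta_rot": [
    [0,0,0.141],
    [0,0,0.141],
    [0,0,0.141],
    [0,0,0.141],
    [0,0,0.141],
    [0,0,0.141],
    [0,0,0.141],
    [0,0,0.141]
  ],
  "gripper": [0.2,0.2,0.2,0.2,0.2,0.2,0.2,0.2]
}}

```text
clock: 15.53
tool_pos: [0.4585, -0.0336, 0.1]
orientation: [[-0.795, 0.606, -0.001], [0.606, 0.795, -0.0], [0.001, -0.001, -1.0]]
ft_force: [0.4, -0.0, 0.0]
width: 0.0512
grip_force: 0.0
```

```bash
python3 - <<'E'
from h import *
go(.438,.1595,.08,52.5)
E
```

```text
lin [0.667 0.706 0.1  ] rot [-0.0003 -0.0003  0.001 ] cur yaw 52.7 dy -0.2
```

Emit:
{"op": "send_rows", "data": {
  "linear": [
    [0.667,0.706,0],
    [0.667,0.706,0],
    [0.667,0.706,0],
    [0.667,0.706,0],
    [0.667,0.706,0],
    [0.667,0.706,0.1],
    [0.667,0.706,0.1],
    [0.667,0.706,0.1]
  ],
  "delta_rot": [
    [0,0,0],
    [0,0,0],
    [0,0,0],
    [0,0,0],
    [0,0,0],
    [0,0,0],
    [0,0,0],
    [0,0,0]
  ],
  "gripper": [0.2,0.2,0.2,0.2,0.2,0.2,0.2,0.2]
}}

```text
clock: 16.2
tool_pos: [0.4385, 0.1579, 0.0799]
orientation: [[-0.794, 0.609, -0.003], [0.609, 0.794, -0.001], [0.001, -0.003, -1.0]]
ft_force: [-0.5, -0.4, -0.4]
width: 0.0511
grip_force: 0.0
```

```bash
python3 - <<'E'
from h import *
go(.438,.1595,.021,52.5)
E
```

```text
lin [0.006 0.006 0.294] rot [-0.0008 -0.0004  0.0001] cur yaw 52.5 dy -0.0
```

Emit:
{"op": "send_rows", "data": {
  "linear": [
    [0.005,0.005,0.1],
    [0.005,0.005,0.2],
    [0.005,0.005,0.27],
    [0.005,0.005,0.294],
    [0.005,0.005,0.294],
    [0.005,0.005,0.294],
    [0.005,0.005,0.294],
    [0.005,0.005,0.294]
  ],
  "delta_rot": [
    [0,0,0],
    [0,0,0],
    [0,0,0],
    [0,0,0],
    [0,0,0],
    [0,0,0],
    [0,0,0],
    [0,0,0]
  ],
  "gripper": [0.2,0.2,0.2,0.2,0.2,0,-0.5,-0.6]
}}

```text
clock: 16.87
tool_pos: [0.4397, 0.1603, 0.0232]
orientation: [[-0.794, 0.608, 0.002], [0.608, 0.794, 0.0], [-0.001, 0.001, -1.0]]
ft_force: [-1.3, -1.1, 6.4]
width: 0.0249
grip_force: 48.8
```

Emit:
{"op": "send_rows", "data": {
  "linear": [
    [0,0,0],
    [0,0,0],
    [0,0,0],
    [0,0,0],
    [0,0,-0.1],
    [0,0,-0.3],
    [0,0,-0.4],
    [0,0,-0.4]
  ],
  "delta_rot": [
    [0,0,0],
    [0,0,0],
    [0,0,0],
    [0,0,0],
    [0,0,0],
    [0,0,0],
    [0,0,0],
    [0,0,0]
  ],
  "gripper": [-0.6,-0.6,-0.6,-0.6,-0.6,-0.6,-0.6,-0.6]
}}

```text
clock: 17.53
tool_pos: [0.4415, 0.1614, 0.1069]
orientation: [[-0.794, 0.608, 0.007], [0.608, 0.794, 0.003], [-0.004, 0.007, -1.0]]
ft_force: [0.5, 0.8, 0.2]
width: 0.0248
grip_force: 49.6
```

```bash
python3 - <<'E'
from h import *
go(.4154,-.2283,.1,78)
p,d=optics.grab_frame("wrist"); cv2.imwrite("pics/w3.png",p[:,:,::-1])
E
```

```text
lin [-1.081 -1.627  0.028] rot [ 0.0018  0.0018 -0.1413] cur yaw 52.6 dy 25.4
```

View pics/w3.png

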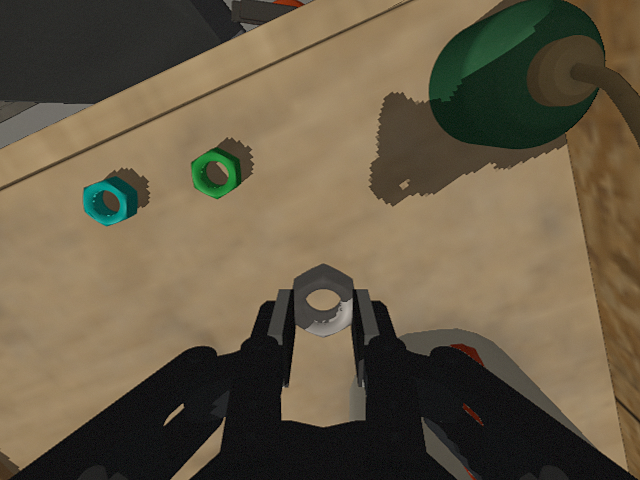

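The wrist view shows the 27 nut held at about (323,300), with the look-alikes at (110,200) and (216,172) undisturbed.

Emit:
{"op": "send_rows", "data": {
  "linear": [
    [-0.6,-0.9,0.03],
    [-0.6,-0.9,0.03],
    [-0.6,-0.9,0.03],
    [-0.6,-0.9,0.03],
    [-0.6,-0.9,0.03],
    [-0.6,-0.9,0.03],
    [-0.6,-0.9,0.03],
    [-0.6,-0.9,0.03]
  ],
  "delta_rot": [
    [0,0,-0.14],
    [0,0,-0.14],
    [0,0,-0.14],
    [0,0,-0.14],
    [0,0,-0.14],
    [0,0,-0.14],
    [0,0,-0.14],
    [0,0,-0.14]
  ],
  "gripper": [-0.6,-0.6,-0.6,-0.6,-0.6,-0.6,-0.6,-0.6]
}}

```text
clock: 18.25
tool_pos: [0.4239, -0.0568, 0.0954]
orientation: [[-0.976, 0.216, -0.001], [0.216, 0.976, 0.0], [0.001, 0.0, -1.0]]
ft_force: [0.0, 0.1, 0.1]
width: 0.0248
grip_force: 49.6
```

```bash
python3 - <<'E'
from h import *
go(.4154,-.2283,.09,78)
E
```

```text
lin [-0.144 -0.847  0.027] rot [ 0.     -0.0003 -0.0026] cur yaw 77.5 dy 0.5
```

Emit:
{"op": "send_rows", "data": {
  "linear": [
    [-0.144,-0.847,0],
    [-0.144,-0.847,0],
    [-0.144,-0.847,0],
    [-0.144,-0.847,0],
    [-0.144,-0.847,0.05],
    [-0.144,-0.847,0.1],
    [-0.144,-0.847,0.15],
    [-0.144,-0.847,0.15]
  ],
  "delta_rot": [
    [0,0,0],
    [0,0,0],
    [0,0,0],
    [0,0,0],
    [0,0,0],
    [0,0,0],
    [0,0,0],
    [0,0,0]
  ],
  "gripper": [-0.6,-0.6,-0.6,-0.6,-0.6,-0.6,-0.6,-0.6]
}}

```text
clock: 18.92
tool_pos: [0.416, -0.2256, 0.064]
orientation: [[-0.977, 0.212, -0.003], [0.212, 0.977, 0.002], [0.003, 0.001, -1.0]]
ft_force: [-0.6, 0.4, 0.0]
width: 0.0254
grip_force: 49.7
```

```bash
python3 - <<'E'
from h import *
go(.4154,-.2283,.037,78)
E
```

```text
lin [-0.    -0.014  0.135] rot [ 0.0004 -0.001  -0.0012] cur yaw 77.8 dy 0.2
```

Emit:
{"op": "send_rows", "data": {
  "linear": [
    [0,-0.012,0.05],
    [0,-0.012,0.1],
    [0,-0.012,0.13],
    [0,-0.012,0.135],
    [0,-0.012,0.135],
    [0,-0.012,0.135],
    [0,-0.012,0.135],
    [0,-0.012,0.135]
  ],
  "delta_rot": [
    [0,0,0],
    [0,0,0],
    [0,0,0],
    [0,0,0],
    [0,0,0],
    [0,0,0],
    [0,0,0],
    [0,0,0]
  ],
  "gripper": [-0.6,-0.6,-0.6,-0.6,-0.6,0,0,0]
}}

```text
clock: 19.58
tool_pos: [0.4167, -0.2295, 0.0394]
orientation: [[-0.977, 0.212, 0.001], [0.212, 0.977, -0.0], [-0.001, -0.0, -1.0]]
ft_force: [-0.3, -0.7, 1.0]
width: 0.0426
grip_force: 0.0
```

Emit:
{"op": "send_rows", "data": {
  "linear": [
    [0,0,0],
    [0,0,-0.1],
    [0,0,-0.3],
    [0,0,-0.5],
    [0,0,-0.6],
    [0,0,-0.6],
    [0,0,-0.6],
    [0,0,-0.6]
  ],
  "delta_rot": [
    [0,0,0],
    [0,0,0],
    [0,0,0],
    [0,0,0],
    [0,0,0],
    [0,0,0],
    [0,0,0],
    [0,0,0]
  ],
  "gripper": [0,0,0,0,0,0,0,0]
}}

```text
clock: 20.25
tool_pos: [0.4159, -0.2292, 0.1584]
orientation: [[-0.977, 0.212, -0.001], [0.212, 0.977, 0.0], [0.001, 0.0, -1.0]]
ft_force: [-0.9, -0.5, -0.1]
width: 0.0428
grip_force: 0.0
```

Emit:
{"op": "send_rows", "data": {
  "linear": [
    [0,1,0],
    [0,1,0],
    [0,1,0],
    [0,1,0],
    [0,1,0],
    [0,1,0],
    [0,1,0],
    [0,1,0]
  ],
  "delta_rot": [
    [0,0,0],
    [0,0,0],
    [0,0,0],
    [0,0,0],
    [0,0,0],
    [0,0,0],
    [0,0,0],
    [0,0,0]
  ],
  "gripper": [0,0,0,0,0,0,0,0]
}}

```text
clock: 20.92
tool_pos: [0.458, -0.0339, 0.1578]
orientation: [[-0.977, 0.211, -0.002], [0.211, 0.977, -0.0], [0.002, -0.001, -1.0]]
ft_force: [-1.5, -0.3, 1.0]
width: 0.0428
grip_force: 0.0
```

```bash
python3 - <<'E'
from h import *
p,d=optics.grab_frame("top"); C=cam("top"); W=cloud(C,d); cv2.imwrite("pics/t2.png",cv2.resize(p[130:330,300:500,::-1],(600,600),interpolation=2))
for n,x,y,h in((27,.4154,-.2283,15),(36,.484,-.2432,19),(46,.5522,-.2581,24),(55,.6207,-.2723,29)):
    m=((np.abs(W[...,2]-.014-h*.001)<h*.0006)&(np.hypot(W[...,0]-x,W[...,1]-y)<.042)).astype(np.uint8)
    cs,_=cv2.findContours(m,cv2.RETR_EXTERNAL,2); c=max(cs,key=cv2.contourArea)
    f=cv2.drawContours(np.zeros_like(m),[c],-1,1,-1); vv,uu=np.nonzero(f)
    g=np.mean([ray(C,a,b,.014+h/1000)[:2] for a,b in zip(uu,vv)],0); mz=m[vv,uu]>0
    print(n,"err mm",((g-[x,y])*1000).round(1),"ztop-exp mm",((np.median(W[vv,uu,2][mz])-.014-h/1000)*1000).round(1),len(vv))
E
```

```text
27 err mm [-0.2  0.1] ztop-exp mm -0.7 196
36 err mm [-3.6  0.7] ztop-exp mm -0.9 350
46 err mm [-1.2  1.5] ztop-exp mm -0.8 586
55 err mm [-1.3  3.5] ztop-exp mm -0.8 851
```

View pics/t2.png

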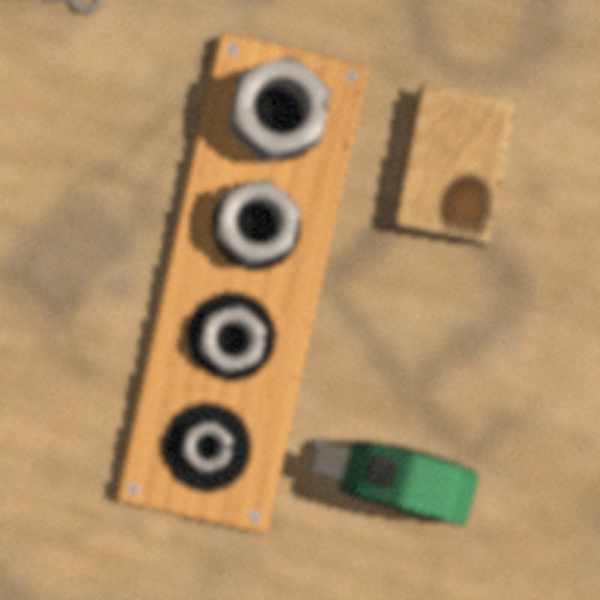

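The crop shows all four nuts flat on their pads, in order from the smallest at (207,447) by the tape to the largest at (282,107). The tape and block have not moved. The measured centre offsets are all under 4 mm.

```bash
python3 -c "
from rig import job; print(job.hand_in())"
```

```text
the job is handed in; nothing more can be done
None
```

I placed all four nuts flat on their pads in size order, smallest at the tape-measure end, each within about 4 mm of its pad centre by the final top view, and handed the job in at about 21 s; no verdict was returned.

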